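Lock the test plug into the purge coupler

TASK

Take the round-headed plug with the groove round its nose from the stand and stand it, nose down, in the open mouth of the upright coupler, where it stops half-way. Then let go of it, draw the coupler's sleeve fully down so that the plug drops home, and let the sleeve spring back up to lock it. Leave the bar-headed plug in its place in the stand.

Things in the scene. Friction and masses are not known exactly. Their poses are not given: they have to be found in the camera images.
- plug_centre (a point): Right plug: steel, 75 mm, upright in one of 3 holes of a black stand (20 mm high, holes 66 mm apart). Point on its axis, half-way up; z up; y within 0.3 rad of the row of holes, x across it. From its lower end: round nose 24 mm wide, 51 mm long, with a groove from 10 to 20 mm; then a round head 28 mm wide, 24 mm tall, to hold: 13.5 to 37.5 mm above this point. 0.16 to 0.26 kg.
- bung_centre (a point): Wrong plug, stays in the stand: steel, 65 mm tall, the same nose without a groove, a cross bar 44 x 14 x 20 mm as head (along x). Point half-way up. The third hole holds a low plug with a 44 mm disc head, also not wanted.
- coupler_mouth (a point): Centre of the coupler's mouth, z up, 88 mm above the table; it stands on an aluminium block 30 mm high, long along y, with a 52 mm high stub 90 mm away at +y. Funnel 39 mm wide narrows within 10 mm to a 27 mm bore. Sleeve up: locks in the bore stop the plug, its centre 5 mm above the mouth; it stands there alone. Sleeve down: it falls home by its weight, its centre 12.5 mm below the mouth.
- sleeve (a joint): Spring sleeve round the coupler, same axis: 0 = up (locks), 0.012 m = fully down (bore free from 0.009). Up, its top is level with the mouth: a collar 53 mm wide, 16 mm tall, then a flange 68 mm wide, 6 mm thick, its top 16 mm below the mouth. Draw it down by gripping the collar and/or pressing fingertips on the flange on both sides. Spring 6 N up, 12 N down; returns when let go.
Mind the look-alikes: they are no part of the job. Leave any purple look-alike of the part that bears plug_centre alone.

How it is judged (in metres and radians):
On the way, in this order (a step that is already met when the one before it is completed fails the run):
1. the plug stands in the coupler's mouth, on the lock pieces, with the sleeve up (horizontal distance between plug_centre and coupler_mouth below 0.012 m and z of plug_centre in the frame of coupler_mouth between 0 and 0.012 m and value of joint sleeve below 0.003 m), for 0.2 s.
2. the sleeve is drawn down and the plug has dropped home (horizontal distance between plug_centre and coupler_mouth below 0.01 m and z of plug_centre in the frame of coupler_mouth between -0.018 and -0.0085 m and angle between plug_centre's own z axis and vertical below 0.175 rad and value of joint sleeve above 0.007 m), for 0.1 s.
At the end, for the whole second after the job is handed in: The round-headed plug is down in the coupler (its centre 8.5 to 18 mm below the mouth, within 10 mm of the axis, upright to 10 degrees) and at rest, and the sleeve is back up to within 3 mm (horizontal distance between plug_centre and coupler_mouth below 0.01 m and z of plug_centre in the frame of coupler_mouth between -0.018 and -0.0085 m and angle between plug_centre's own z axis and vertical below 0.175 rad and value of joint sleeve below 0.003 m and linear speed of plug below 0.02 m/s); the robot touches nothing.
It fails at once if the bar-headed plug is moved by more than 30 mm (distance of bung_centre from where it was at the start of the episode above 0.03 m).
It also fails if it takes over 46 s, if anything falls off the work surface, if the arm or the gripper's body presses on something with over 40 N, if the wrist force passes 120 N, or if a joint passes its speed limit or range.

ROBOT

A 6-joint arm with a two-finger parallel gripper is mounted at the origin on the work surface. World frame = base frame: x ahead of the robot, y to its left, z up, the work surface at z = 0. Lengths are in m, angles in degrees, forces in N, time in s.
With the tool pointing down it reaches from about 0.3 to 0.775 m from the base axis. Payload 14.6 kg.
Tool frame: the origin (TCP) lies at the very end of the fingers, on their centre line; the grasp point (between the pads) lies 19 mm behind it; z points along the fingers, y is the line along which they close (so a half turn about z gives the same grasp; the last joint's range is limited). The gripper opens to 85 mm and grips with 20 to 120 N. Pads are 22 mm wide; open, the fingers measure 114 mm over their backs; the gripper's body (76 mm by 85 mm) begins 54 mm behind the grasp point. The pads swing forward as they close: fully open they stand 13 mm farther back than shut.
Start: joints at [-75.722, 17.183, 87.147, -0, 75.671, -3.816], TCP at [0.171, -0.523, 0.197] pointing down, gripper open.
Joint ranges: [-173.82, 173.82], [-45.26, 126.66], [13.44, 144.39], [-59.66, 239.66], [0, 175.72], [-146.38, 146.38]. Speed limits (degrees/s): [127.2, 127.2, 147.25, 180, 180, 180].

INTERFACE

Orientations are given as a 3x3 rotation matrix whose columns are the frame's x, y, z axes.
In Python, from cell import r gives the robot as it stands. The module is installed in compiled form; this text tells all that it offers.
- The arm moves only by the tool jog_arm, never from a script. Its argument "increments" is a list of rows, each an object of numbers: "tx", "ty", "tz": the shift along the tool's x, y, z in cm; "rx", "ry", "rz": the turn, a rotation vector about the tool's x, y, z in degrees. In form: [{"tx": .., "ty": .., "tz": .., "rx": .., "ry": .., "rz": ..}, ...]. A call has 1 to 20 rows; each row shifts and turns the commanded pose from where the row before left it, along the tool's axes as they then stand; what a row does not reach is not made up. A row lasts 1/10 s, in which the tool goes at most 50 mm and 8.59 degrees, less where a joint would pass 70% of its speed; a pose out of reach is approached as far as the arm can. A call is refused whole if a number of a shift passes 5 or a number of a turn 8.59, either way. A call with a gripper value outside its range is refused whole. "gripper" is the finger opening in cm, from 0 to 8.54, set as the call begins (left out, the last holds). The fingers move at their own pace and stop on an object; the grip force is fixed at half the most. Time passes only in rows, so rows that do not move let the fingers close. It gives the time, the measured TCP pose, the force, the opening and the grip force at its end, in the units of the state.
- r.observe(): the state, without advancing time (a new reading comes with each control period).
- r.capture(name): name is "scene" or "top"; returns the picture (400x640x3 uint8, red, green, blue); there is no depth.
- r.get_calibration(name): a dict with "fovy" (degrees; the focal length in pixels is half the picture's height over the tangent of half this angle, whatever the lens; pixels are square), "cx", "cy" (the principal point, pixels), "k1" (the pictures are not rectified: a ray, as slopes to the right and down, at radius r is drawn at 1 + k1 r^2 times it, then the intrinsics apply), "world_from_camera" (4x4, takes a point from camera to world coordinates). Camera axes: x right, y down, z forward; pixel columns grow to the right and rows downward; lengths in m; the calibration is good to about 2 mm. A picture is of the moment at which its call begins. get_calibration takes no time and is no camera call.
- r.finish_job(): hands the job in; it is judged then, once.
The state is a dict: "time_s": time; "qpos": joint angles; "qvel": joint speeds; "joint_torque": joint torques, N m; "eef_pos": TCP position; "orientation": TCP orientation; "ft_force": force on the tool from outside, world axes, zero at the start; "ft_torque": the same for the moment, N m; "opening": finger opening in m; "grasp_force": force on a finger pad.
Only numpy, scipy, OpenCV 4.12 (cv2) and the standard library are available. Lean on these libraries where they do the work, as an engineer would, in place of code of your own. Each camera call takes 0.05 s, during which the arm holds its last target. There are 200 camera calls.

## Working session

There is one attempt and no reset: what is moved stays moved. The work goes in short steps, Python scripts to look and compute and a tool call to move; the robot and the scene stay as the last step left them, time stands still between calls to the robot, and variables do not carry over. Pictures are saved under pics/ and viewed, at most 10 in all, crops included, and the job is handed in when it is done.

Besides the shell and the picture viewer there is one more tool, called after "Emit:" as name(argument=value, ...) on one line, values as JSON. jog_arm: Moves the arm, as the interface text tells. Its arguments: {"type":"object","properties":{"increments":{"type":"array"},"gripper":{"type":"number"}},"required":["increments"]}

```bash
mkdir -p pics; python3 - <<'E'
from cell import r
import cv2
for n in("scene","top"):
    cv2.imwrite(f"pics/{n}0.png",cv2.cvtColor(r.capture(n),cv2.COLOR_RGB2BGR)); c=r.get_calibration(n); print(n,c)
s=r.observe(); print(s["time_s"],s["eef_pos"],s["orientation"])
E
```

```text
scene {'fovy': 51.54428361104176, 'cx': 319.8997362114168, 'cy': 202.9119047869963, 'k1': -0.09634129920199323, 'world_from_camera': array([[ 0.67626281,  0.52900437, -0.51266264,  0.95446241],
       [ 0.73660092, -0.4944393 ,  0.46146382, -0.29329693],
       [-0.00936418, -0.6896986 , -0.72403602,  0.6565614 ],
       [ 0.        ,  0.        ,  0.        ,  1.        ]])}
top {'fovy': 48.97411043767061, 'cx': 323.258484067465, 'cy': 193.4638297756926, 'k1': 0.01585269272232429, 'world_from_camera': array([[ 0.02200395, -0.9823024 ,  0.18600488,  0.39271606],
       [-0.99974405, -0.0225981 , -0.00107445,  0.04238262],
       [ 0.00525879, -0.18593363, -0.98254823,  0.97624221],
       [ 0.        ,  0.        ,  0.        ,  1.        ]])}
0.1 [ 0.17072906 -0.52257717  0.19669283] [[ 9.50558275e-01  3.10546102e-01 -2.90044383e-04]
 [ 3.10546236e-01 -9.50557766e-01  9.84205771e-04]
 [ 2.99373242e-05 -1.02561713e-03 -9.99999474e-01]]
```

View pics/scene0.png

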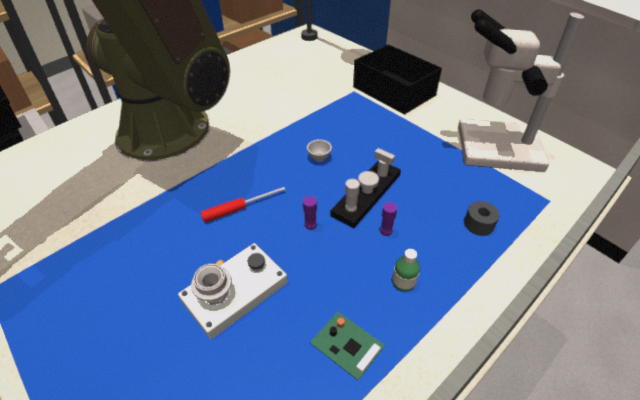

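View pics/top0.png

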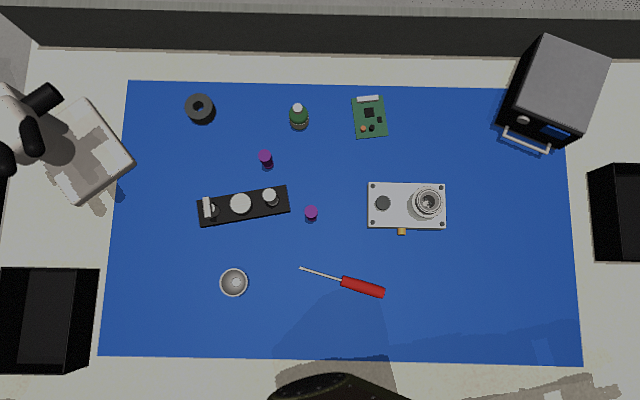

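Scene view: the stand at (367,190) holds a round-headed plug (352,190), a disc (368,182) and a bar (384,160). The coupler is at (211,282), and the purple look-alikes are at (310,212) and (388,218). In the top view, the round head is at (270,196), the disc at (240,203), the bar at (208,207), the coupler at (427,202) and the purple ones at (265,158) and (311,213). The steel round head at top (270,196) fits the description. I'll confirm it with an enlarged crop and measure.

```bash
cat > h.py <<'E'
import numpy as np, cv2
from cell import r
def ray(n,u,v):
    c=r.get_calibration(n); f=200/np.tan(np.radians(c["fovy"]/2)); T=c["world_from_camera"]
    d=np.array([(u-c["cx"])/f,(v-c["cy"])/f]); s=d.copy()
    for _ in range(20): s=d/(1+c["k1"]*(s@s))
    return T[:3,3],T[:3,:3]@np.array([*s,1])
def onz(n,u,v,z):
    o,d=ray(n,u,v); return o+d*(z-o[2])/d[2]
def tri(a,b):
    (o1,d1),(o2,d2)=ray("scene",*a),ray("top",*b)
    k=np.linalg.lstsq(np.c_[d1,-d2],o2-o1,rcond=None)[0]
    p,q=o1+k[0]*d1,o2+k[1]*d2; return (p+q)/2,np.linalg.norm(p-q)
E
python3 - <<'E'
from h import *
a=cv2.imread("pics/scene0.png");b=cv2.imread("pics/top0.png")
R=lambda i,x,y,w,h:cv2.resize(i[y:y+h,x:x+w],(400,300),interpolation=cv2.INTER_CUBIC)
cv2.imwrite("pics/crop.png",np.vstack([np.hstack([R(a,320,140,100,75),R(a,170,240,100,75)]),np.hstack([R(b,195,165,100,75),R(b,360,170,100,75)])]))
E
```

```text
(no output)
```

View pics/crop.png

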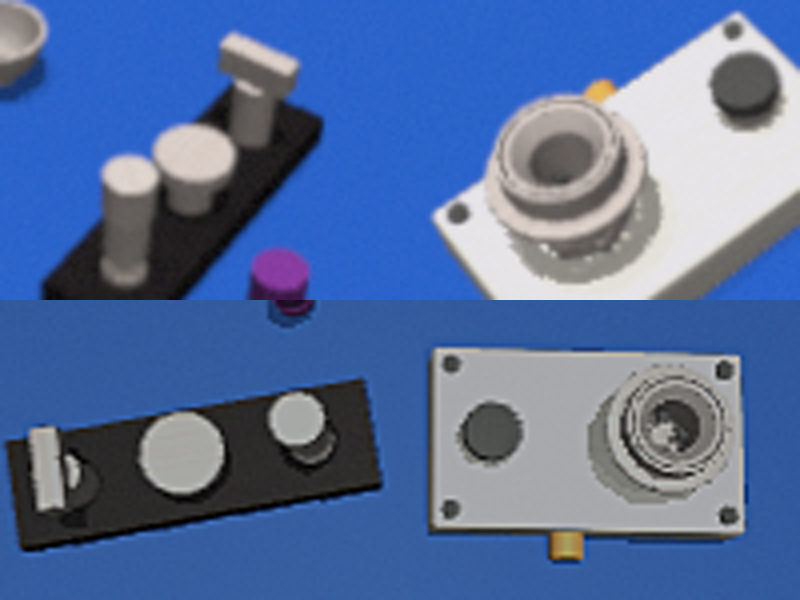

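The crop confirms it: the steel plug with the visible groove and small round head is at the stand's right end in the top view (269,194), which is scene (352.5,183). The bar is at the other end, with the disc in the middle. The coupler rim is at scene (209.5,277) and top (429,201).

```bash
python3 - <<'E'
from h import *
np.set_printoptions(precision=4,suppress=True)
b=cv2.imread("pics/top0.png")
m=(b[165:230,195:295].min(2)>130).astype(np.uint8)
for c in cv2.findContours(m,0,1)[0]:
    if cv2.contourArea(c)>20:
        M=cv2.moments(c); print("blob",195+M["m10"]/M["m00"],165+M["m01"]/M["m00"],M["m00"],cv2.minEnclosingCircle(c)[1])
print("plug",tri((352.4,183.2),(268.9,194.2)),onz("top",268.9,194.2,.08))
print("mouth",tri((209.4,276.9),(428.9,200.9)),onz("top",428.9,200.9,.088),onz("scene",209.4,276.9,.088))
print("bar",tri((384.4,154.5),(206.2,206.8)))
print("disc",tri((368.3,178.5),(240.5,203)))
for c in((436,180),(541,192),(437,229)):pass
cor=[(362,346),(742,356),(430,531)]
P=[onz("top",360+(x-400+.5)/4-.5,170+(y-300+.5)/4-.5,.03) for x,y in [(433,347),(742,356),(742,534),(431,531)]]
print(P, (P[0]+P[3]-P[1]-P[2]))
print("purple",onz("top",265,157,.075),onz("top",311,212,.075))
E
```

```text
blob 206.3591065292096 206.4725085910653 97.0 10.12432861328125
blob 240.11680911680912 202.7156695156695 292.5 10.241035461425781
blob 268.81159420289856 194.31014492753624 115.0 6.542683124542236
plug (array([0.5565, 0.1528, 0.0883]), np.float64(0.0006391938227255763)) [0.5582 0.1541 0.08  ]
mouth (array([ 0.5506, -0.1762,  0.0865]), np.float64(0.000127832621354492)) [ 0.5503 -0.1757  0.088 ] [ 0.5516 -0.1765  0.088 ]
bar (array([0.5295, 0.2832, 0.072 ]), np.float64(0.0019522498943411958))
disc (array([0.5431, 0.2173, 0.0508]), np.float64(9.912295803075395e-05))
[array([ 0.6012, -0.0564,  0.03  ]), array([ 0.6001, -0.2266,  0.03  ]), array([ 0.5017, -0.2236,  0.03  ]), array([ 0.4994, -0.0557,  0.03  ])] [-0.0011  0.3381  0.    ]
purple [0.6391 0.1666 0.075 ] [0.5237 0.0659 0.075 ]
```

Emit:
jog_arm(increments=[{"rz": -8.35},{"rz": -8.35},{"rz": -8.35},{"rz": -8.35},{"rz": -8.35},{"rz": -8.35},{"rz": -8.35},{"rz": -8.35},{"rz": -8.35},{"rz": -8.35},{}], gripper=6.0)

```text
$.increments[0]: bad value
```

```bash
cat >> h.py <<'E'
def go(p):
    s=r.observe(); R=np.array(s["orientation"]); e=np.array(s["eef_pos"])
    print("t",s["time_s"],"eef",e.round(4),"yaw",np.degrees(np.arctan2(R[1,1],R[0,1])).round(2),"tool cm",(100*R.T@(np.array(p)-e)).round(2),"F",np.round(s["ft_force"],1),"open",s["opening"],"grip",s["grasp_force"])
E
python3 -c "
from h import *
go((.5565,.1528,.16))"
```

```text
t 0.1 eef [ 0.1707 -0.5226  0.1967] yaw -71.91 tool cm [ 57.64 -52.21   3.72] F [-0.5  0.5  0.4] open 0.08509533441455375 grip 0.0
```

Emit:
jog_arm(increments=[{"tx": 0,"ty": 0,"tz": 0,"rx": 0,"ry": 0,"rz": -8.35},{"tx": 0,"ty": 0,"tz": 0,"rx": 0,"ry": 0,"rz": -8.35},{"tx": 0,"ty": 0,"tz": 0,"rx": 0,"ry": 0,"rz": -8.35},{"tx": 0,"ty": 0,"tz": 0,"rx": 0,"ry": 0,"rz": -8.35},{"tx": 0,"ty": 0,"tz": 0,"rx": 0,"ry": 0,"rz": -8.35},{"tx": 0,"ty": 0,"tz": 0,"rx": 0,"ry": 0,"rz": -8.35},{"tx": 0,"ty": 0,"tz": 0,"rx": 0,"ry": 0,"rz": -8.35},{"tx": 0,"ty": 0,"tz": 0,"rx": 0,"ry": 0,"rz": -8.35},{"tx": 0,"ty": 0,"tz": 0,"rx": 0,"ry": 0,"rz": -8.35},{"tx": 0,"ty": 0,"tz": 0,"rx": 0,"ry": 0,"rz": -8.35},{"tx": 0,"ty": 0,"tz": 0,"rx": 0,"ry": 0,"rz": 0}], gripper=6.0)

```text
time_s: 1.2
eef_pos: [0.1708, -0.5227, 0.1969]
orientation: [[-0.203, 0.979, -0.0], [0.979, 0.203, 0.001], [0.001, -0.0, -1.0]]
ft_force: [-0.6, -0.7, 0.1]
opening: 0.0602
grasp_force: 0.0
```

```bash
python3 -c "
from h import *
go((.5565,.1528,.16))"
```

```text
t 1.2 eef [ 0.1708 -0.5227  0.1969] yaw 11.73 tool cm [58.29 51.5   3.72] F [-0.6 -0.7  0.1] open 0.06021045440085063 grip 0.0
```

Emit:
jog_arm(increments=[{"tx": 2.9,"ty": 2.55,"tz": 0,"rx": 0,"ry": 0,"rz": 0},{"tx": 2.9,"ty": 2.55,"tz": 0,"rx": 0,"ry": 0,"rz": 0},{"tx": 2.9,"ty": 2.55,"tz": 0,"rx": 0,"ry": 0,"rz": 0},{"tx": 2.9,"ty": 2.55,"tz": 0,"rx": 0,"ry": 0,"rz": 0},{"tx": 2.9,"ty": 2.55,"tz": 0,"rx": 0,"ry": 0,"rz": 0},{"tx": 2.9,"ty": 2.55,"tz": 0,"rx": 0,"ry": 0,"rz": 0},{"tx": 2.9,"ty": 2.55,"tz": 0,"rx": 0,"ry": 0,"rz": 0},{"tx": 2.9,"ty": 2.55,"tz": 0,"rx": 0,"ry": 0,"rz": 0},{"tx": 2.9,"ty": 2.55,"tz": 0,"rx": 0,"ry": 0,"rz": 0},{"tx": 2.9,"ty": 2.55,"tz": 0,"rx": 0,"ry": 0,"rz": 0},{"tx": 2.9,"ty": 2.55,"tz": 0,"rx": 0,"ry": 0,"rz": 0},{"tx": 2.9,"ty": 2.55,"tz": 0,"rx": 0,"ry": 0,"rz": 0},{"tx": 2.9,"ty": 2.55,"tz": 0,"rx": 0,"ry": 0,"rz": 0},{"tx": 2.9,"ty": 2.55,"tz": 0,"rx": 0,"ry": 0,"rz": 0},{"tx": 2.9,"ty": 2.55,"tz": 0,"rx": 0,"ry": 0,"rz": 0},{"tx": 2.9,"ty": 2.55,"tz": 0,"rx": 0,"ry": 0,"rz": 0},{"tx": 2.9,"ty": 2.55,"tz": 0,"rx": 0,"ry": 0,"rz": 0},{"tx": 2.9,"ty": 2.55,"tz": 0,"rx": 0,"ry": 0,"rz": 0},{"tx": 2.9,"ty": 2.55,"tz": 0,"rx": 0,"ry": 0,"rz": 0},{"tx": 0,"ty": 0,"tz": 0,"rx": 0,"ry": 0,"rz": 0}])

```text
time_s: 3.2
eef_pos: [0.5356, 0.1175, 0.1964]
orientation: [[-0.199, 0.98, -0.001], [0.98, 0.199, 0.0], [0.001, -0.001, -1.0]]
ft_force: [-0.3, -0.8, -0.2]
opening: 0.0601
grasp_force: 0.0
```

```bash
python3 -c "
from h import *
go((.5565,.1528,.12))
cv2.imwrite('pics/s1.png',cv2.cvtColor(cv2.resize(r.capture('scene')[90:290,220:470],None,fx=3,fy=3,interpolation=2),4))"
```

```text
t 3.2 eef [0.5356 0.1175 0.1964] yaw 11.49 tool cm [3.04 2.76 7.64] F [-0.3 -0.8 -0.2] open 0.06013943074688092 grip 0.0
```

View pics/s1.png

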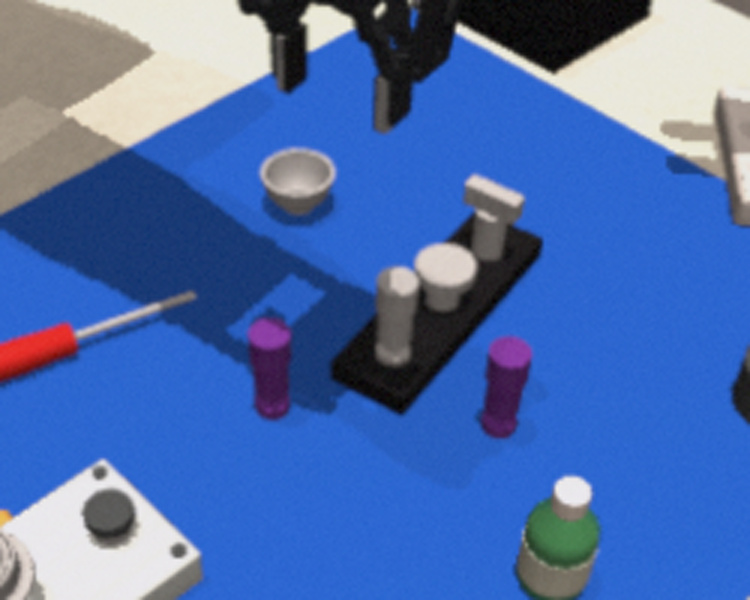

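The crop shows the fingertips at (288,88) and (388,128), above and behind the plug at (397,280). The path is clear.

Emit:
jog_arm(increments=[{"tx": 1.0,"ty": 0.92,"tz": 0,"rx": 0,"ry": 0,"rz": 0},{"tx": 1.0,"ty": 0.92,"tz": 1.5,"rx": 0,"ry": 0,"rz": 0},{"tx": 1.04,"ty": 0.92,"tz": 2,"rx": 0,"ry": 0,"rz": 0},{"tx": 0,"ty": 0,"tz": 2,"rx": 0,"ry": 0,"rz": 0},{"tx": 0,"ty": 0,"tz": 1.6,"rx": 0,"ry": 0,"rz": 0},{"tx": 0,"ty": 0,"tz": 0,"rx": 0,"ry": 0,"rz": 0}])

```text
time_s: 3.85
eef_pos: [0.5547, 0.1491, 0.1243]
orientation: [[-0.198, 0.98, -0.003], [0.98, 0.198, -0.001], [-0.0, -0.004, -1.0]]
ft_force: [-0.3, -0.8, -0.0]
opening: 0.06
grasp_force: 0.0
```

```bash
python3 -c "
from h import *
go((.5565,.1528,.055))
a=cv2.resize(r.capture('scene')[120:220,300:400],None,fx=4,fy=4,interpolation=2);b=cv2.resize(r.capture('top')[145:245,220:320],None,fx=4,fy=4,interpolation=2)
cv2.imwrite('pics/s2.png',cv2.cvtColor(np.hstack([a,b]),4))"
```

```text
t 3.85 eef [0.5547 0.1491 0.1243] yaw 11.45 tool cm [0.33 0.27 6.93] F [-0.3 -0.8 -0. ] open 0.06000775620781869 grip 0.0
```

View pics/s2.png

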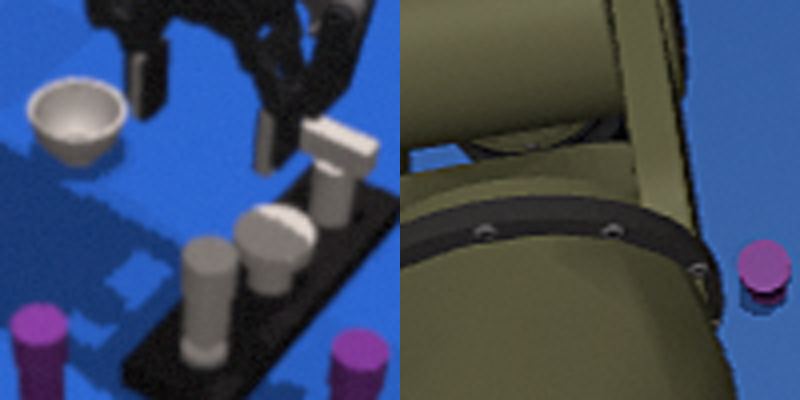

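The picture shows the fingertips at crop (145,118) and (265,170), straddling a point roughly above the plug head at (209,250).

```bash
python3 -c "
from h import *
for z in (.124,.130,.136): print(onz('scene',351.1,156.1,z).round(4))"
```

```text
[0.525  0.1786 0.124 ]
[0.5298 0.1733 0.13  ]
[0.5346 0.168  0.136 ]
```

Emit:
jog_arm(increments=[{"tx": 0.33,"ty": 0.27,"tz": 1,"rx": 0,"ry": 0,"rz": 0},{"tx": 0,"ty": 0,"tz": 1,"rx": 0,"ry": 0,"rz": 0},{"tx": 0,"ty": 0,"tz": 0,"rx": 0,"ry": 0,"rz": 0}])

```text
time_s: 4.25
eef_pos: [0.5569, 0.1534, 0.1047]
orientation: [[-0.201, 0.98, -0.002], [0.98, 0.201, -0.0], [-0.0, -0.002, -1.0]]
ft_force: [-0.6, 0.2, -0.6]
opening: 0.0601
grasp_force: 0.0
```

The fingertip ray doesn't agree with the TCP, so I'll take a closer look before descending.

```bash
python3 -c "
from h import *
go((.5565,.1528,.055))
a=cv2.resize(r.capture('scene')[130:220,310:410],None,fx=6,fy=6,interpolation=2)
c=r.get_calibration('scene');T=np.linalg.inv(c['world_from_camera']);f=200/np.tan(np.radians(c['fovy']/2))
R=np.array(r.observe()['orientation']);e=np.array(r.observe()['eef_pos'])
def pr(p):
    q=(T@np.r_[p,1])[:3];s=q[:2]/q[2];s=s*(1+c['k1']*(s@s));return (f*s+[c['cx'],c['cy']]-[310,130])*6+2.5
for p,k in((e,(255,0,0)),(e+R@[0,.03,-.01],(0,255,0)),(e+R@[0,-.03,-.01],(0,255,0)),((.5565,.1528,.088),(255,0,255))):
    cv2.circle(a,tuple(int(v) for v in pr(np.array(p))),4,k,2)
cv2.imwrite('pics/s3.png',cv2.cvtColor(a,4))"
```

```text
t 4.25 eef [0.5569 0.1534 0.1047] yaw 11.59 tool cm [-0.05 -0.04  4.97] F [-0.6  0.2 -0.6] open 0.06005509682626794 grip 0.0
```

View pics/s3.png

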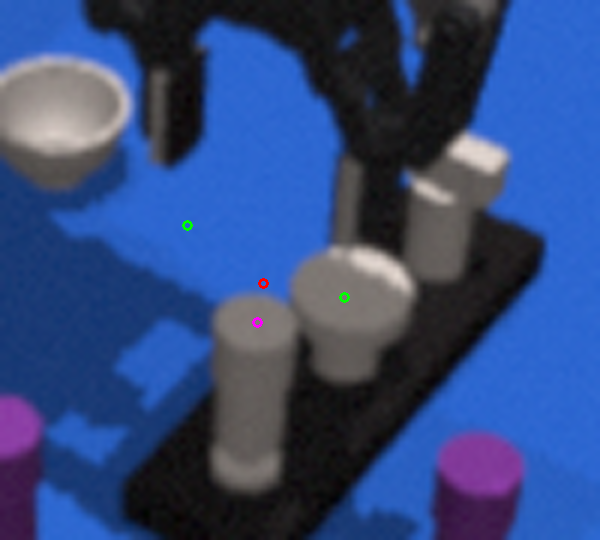

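The fingertips' image position, together with their apparent spacing, suggests the real tips sit higher than the reported TCP. Descending to TCP z≈0.06 is safe either way. I'll go there and look.

Emit:
jog_arm(increments=[{"tx": 0,"ty": 0,"tz": 1,"rx": 0,"ry": 0,"rz": 0},{"tx": 0,"ty": 0,"tz": 1,"rx": 0,"ry": 0,"rz": 0},{"tx": 0,"ty": 0,"tz": 1,"rx": 0,"ry": 0,"rz": 0},{"tx": 0,"ty": 0,"tz": 1,"rx": 0,"ry": 0,"rz": 0},{"tx": 0,"ty": 0,"tz": 0.5,"rx": 0,"ry": 0,"rz": 0},{"tx": 0,"ty": 0,"tz": 0,"rx": 0,"ry": 0,"rz": 0}])

```text
time_s: 4.9
eef_pos: [0.5572, 0.1534, 0.0603]
orientation: [[-0.201, 0.98, -0.001], [0.98, 0.201, -0.0], [0.0, -0.001, -1.0]]
ft_force: [-0.6, -1.0, 0.1]
opening: 0.0599
grasp_force: 0.0
```

```bash
python3 -c "
from h import *
go((.5565,.1528,.055))
a=cv2.resize(r.capture('scene')[130:220,310:410],None,fx=6,fy=6,interpolation=2)
cv2.imwrite('pics/s4.png',cv2.cvtColor(a,4))"
```

```text
t 4.9 eef [0.5572 0.1534 0.0603] yaw 11.59 tool cm [-0.04 -0.08  0.53] F [-0.6 -1.   0.1] open 0.05987921269238118 grip 0.0
```

View pics/s4.png

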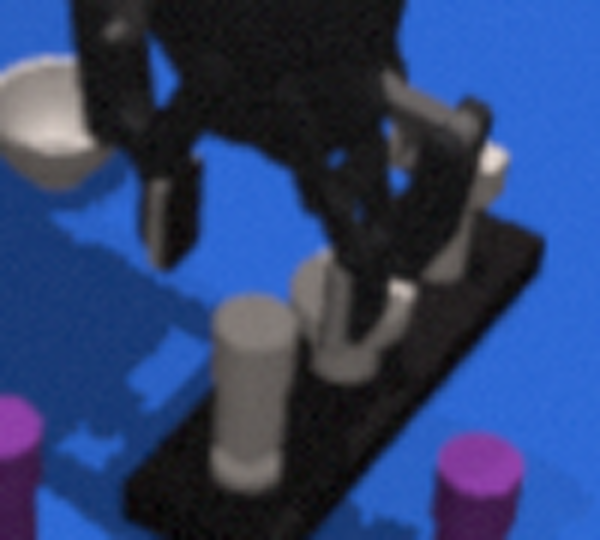

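The tips (corners at (165,265) and (335,345)) still straddle the plug's axis but sit near or above head height, about 35 mm higher than reported. I'll descend in small steps and watch the force.

Emit:
jog_arm(increments=[{"tx": 0,"ty": 0,"tz": 0.5,"rx": 0,"ry": 0,"rz": 0},{"tx": 0,"ty": 0,"tz": 0.5,"rx": 0,"ry": 0,"rz": 0},{"tx": 0,"ty": 0,"tz": 0,"rx": 0,"ry": 0,"rz": 0}])

```text
time_s: 5.25
eef_pos: [0.5572, 0.1534, 0.0505]
orientation: [[-0.201, 0.98, -0.001], [0.98, 0.201, -0.0], [0.0, -0.001, -1.0]]
ft_force: [-0.0, 0.2, 0.5]
opening: 0.0601
grasp_force: 0.0
```

Emit:
jog_arm(increments=[{"tx": 0,"ty": 0,"tz": 0.3,"rx": 0,"ry": 0,"rz": 0},{"tx": 0,"ty": 0,"tz": 0.3,"rx": 0,"ry": 0,"rz": 0}])

```text
time_s: 5.45
eef_pos: [0.5577, 0.1534, 0.0451]
orientation: [[-0.201, 0.98, 0.0], [0.98, 0.201, 0.0], [0.0, 0.0, -1.0]]
ft_force: [0.3, -1.1, -1.0]
opening: 0.0599
grasp_force: 0.0
```

Emit:
jog_arm(increments=[{"tx": 0,"ty": 0,"tz": 0.3,"rx": 0,"ry": 0,"rz": 0},{"tx": 0,"ty": 0,"tz": 0.2,"rx": 0,"ry": 0,"rz": 0}])

```text
time_s: 5.65
eef_pos: [0.5575, 0.1534, 0.0398]
orientation: [[-0.201, 0.98, -0.0], [0.98, 0.201, -0.0], [0.0, -0.0, -1.0]]
ft_force: [-0.6, -0.9, 0.4]
opening: 0.06
grasp_force: 0.0
```

No contact so far. At this height the tips should be around z≈0.07–0.08, so I'll close and check that the width is 28 mm.

Emit:
jog_arm(increments=[{"tx": 0,"ty": 0,"tz": 0,"rx": 0,"ry": 0,"rz": 0},{"tx": 0,"ty": 0,"tz": 0,"rx": 0,"ry": 0,"rz": 0},{"tx": 0,"ty": 0,"tz": 0,"rx": 0,"ry": 0,"rz": 0},{"tx": 0,"ty": 0,"tz": 0,"rx": 0,"ry": 0,"rz": 0},{"tx": 0,"ty": 0,"tz": 0,"rx": 0,"ry": 0,"rz": 0}], gripper=2.2)

```text
time_s: 6.15
eef_pos: [0.5578, 0.1535, 0.0405]
orientation: [[-0.201, 0.98, 0.001], [0.98, 0.201, 0.0], [0.0, 0.001, -1.0]]
ft_force: [-0.5, 0.0, 4.4]
opening: 0.0251
grasp_force: 59.0
```

```bash
python3 -c "
from h import *
go((.5565,.1528,.055))
a=cv2.resize(r.capture('scene')[130:220,310:410],None,fx=6,fy=6,interpolation=2)
cv2.imwrite('pics/s5.png',cv2.cvtColor(a,4))"
```

```text
t 6.15 eef [0.5578 0.1535 0.0405] yaw 11.59 tool cm [-0.04 -0.14 -1.45] F [-0.5  0.   4.4] open 0.025086582387421567 grip 58.96765887737274
```

View pics/s5.png

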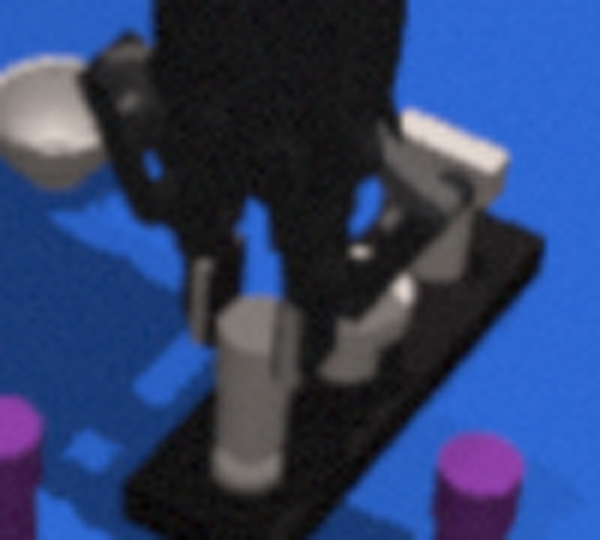

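The grip reads 59 N with the fingers on the head: tip corners are at (205,340) and (290,375), and the head top is at (257,322). The real tips are about 4 cm above the reported TCP, so only 6–9 mm of the head is held. I'll open slightly, go 1.1 cm lower and grip again.

Emit:
jog_arm(increments=[{"tx": 0,"ty": 0,"tz": 0,"rx": 0,"ry": 0,"rz": 0},{"tx": 0,"ty": 0,"tz": 0,"rx": 0,"ry": 0,"rz": 0},{"tx": 0,"ty": 0,"tz": 0,"rx": 0,"ry": 0,"rz": 0},{"tx": 0,"ty": 0,"tz": 0.4,"rx": 0,"ry": 0,"rz": 0},{"tx": 0,"ty": 0,"tz": 0.4,"rx": 0,"ry": 0,"rz": 0},{"tx": 0,"ty": 0,"tz": 0.3,"rx": 0,"ry": 0,"rz": 0}], gripper=5.0)

```text
time_s: 6.8
eef_pos: [0.5574, 0.1534, 0.0285]
orientation: [[-0.201, 0.98, -0.001], [0.98, 0.201, -0.0], [-0.0, -0.001, -1.0]]
ft_force: [-0.6, 0.4, -0.4]
opening: 0.05
grasp_force: 0.0
```

Emit:
jog_arm(increments=[{"tx": 0,"ty": 0,"tz": 0,"rx": 0,"ry": 0,"rz": 0},{"tx": 0,"ty": 0,"tz": 0,"rx": 0,"ry": 0,"rz": 0},{"tx": 0,"ty": 0,"tz": 0,"rx": 0,"ry": 0,"rz": 0},{"tx": 0,"ty": 0,"tz": 0,"rx": 0,"ry": 0,"rz": 0}], gripper=2.0)

```text
time_s: 7.2
eef_pos: [0.5576, 0.1534, 0.0291]
orientation: [[-0.201, 0.98, -0.0], [0.98, 0.201, 0.0], [0.0, -0.0, -1.0]]
ft_force: [-0.2, -0.6, -2.4]
opening: 0.0261
grasp_force: 59.0
```

Emit:
jog_arm(increments=[{"tx": 0,"ty": 0,"tz": -0.3,"rx": 0,"ry": 0,"rz": 0},{"tx": 0,"ty": 0,"tz": -0.5,"rx": 0,"ry": 0,"rz": 0},{"tx": 0,"ty": 0,"tz": -1,"rx": 0,"ry": 0,"rz": 0},{"tx": 0,"ty": 0,"tz": -1,"rx": 0,"ry": 0,"rz": 0},{"tx": 0,"ty": 0,"tz": -1.5,"rx": 0,"ry": 0,"rz": 0},{"tx": 0,"ty": 0,"tz": -1.5,"rx": 0,"ry": 0,"rz": 0},{"tx": 0,"ty": 0,"tz": -1.5,"rx": 0,"ry": 0,"rz": 0},{"tx": 0,"ty": 0,"tz": -1.5,"rx": 0,"ry": 0,"rz": 0},{"tx": 0,"ty": 0,"tz": -1.2,"rx": 0,"ry": 0,"rz": 0},{"tx": 0,"ty": 0,"tz": 0,"rx": 0,"ry": 0,"rz": 0}])

```text
time_s: 8.2
eef_pos: [0.5584, 0.1536, 0.1314]
orientation: [[-0.201, 0.98, 0.003], [0.98, 0.201, 0.001], [0.0, 0.003, -1.0]]
ft_force: [-0.7, -0.7, -1.7]
opening: 0.0262
grasp_force: 59.1
```

```bash
python3 -c "
from h import *
go((.5516,.1528-.329,.13))
"
```

```text
t 8.2 eef [0.5584 0.1536 0.1314] yaw 11.59 tool cm [-32.17  -7.3    0.12] F [-0.7 -0.7 -1.7] open 0.026238242800328573 grip 59.114989042282104
```

Emit:
jog_arm(increments=[{"tx": -2.15,"ty": -0.49,"tz": 0,"rx": 0,"ry": 0,"rz": 0},{"tx": -2.15,"ty": -0.49,"tz": 0,"rx": 0,"ry": 0,"rz": 0},{"tx": -2.15,"ty": -0.49,"tz": 0,"rx": 0,"ry": 0,"rz": 0},{"tx": -2.15,"ty": -0.49,"tz": 0,"rx": 0,"ry": 0,"rz": 0},{"tx": -2.15,"ty": -0.49,"tz": 0,"rx": 0,"ry": 0,"rz": 0},{"tx": -2.15,"ty": -0.49,"tz": 0,"rx": 0,"ry": 0,"rz": 0},{"tx": -2.15,"ty": -0.49,"tz": 0,"rx": 0,"ry": 0,"rz": 0},{"tx": -2.15,"ty": -0.49,"tz": 0,"rx": 0,"ry": 0,"rz": 0},{"tx": -2.15,"ty": -0.49,"tz": 0,"rx": 0,"ry": 0,"rz": 0},{"tx": -2.15,"ty": -0.49,"tz": 0,"rx": 0,"ry": 0,"rz": 0},{"tx": -2.15,"ty": -0.49,"tz": 0,"rx": 0,"ry": 0,"rz": 0},{"tx": -2.15,"ty": -0.49,"tz": 0,"rx": 0,"ry": 0,"rz": 0},{"tx": -2.15,"ty": -0.49,"tz": 0,"rx": 0,"ry": 0,"rz": 0},{"tx": -2.15,"ty": -0.49,"tz": 0,"rx": 0,"ry": 0,"rz": 0},{"tx": -2.1,"ty": -0.47,"tz": 0,"rx": 0,"ry": 0,"rz": 0},{"tx": 0,"ty": 0,"tz": 0,"rx": 0,"ry": 0,"rz": 0},{"tx": 0,"ty": 0,"tz": 0,"rx": 0,"ry": 0,"rz": 0}])

```text
time_s: 9.9
eef_pos: [0.5502, -0.1767, 0.1286]
orientation: [[-0.2, 0.98, -0.001], [0.98, 0.2, 0.001], [0.001, -0.001, -1.0]]
ft_force: [-0.0, 1.8, -2.9]
opening: 0.026
grasp_force: 59.2
```

```bash
python3 -c "
from h import *
go((.5516,.1528-.329,.10))
a=cv2.resize(r.capture('scene')[190:320,140:290],None,fx=4.6,fy=4.6,interpolation=2)
cv2.imwrite('pics/s6.png',cv2.cvtColor(a,4))"
```

```text
t 9.9 eef [ 0.5502 -0.1767  0.1286] yaw 11.54 tool cm [0.02 0.15 2.86] F [-0.   1.8 -2.9] open 0.026043921972338194 grip 59.16643738746643
```

View pics/s6.png

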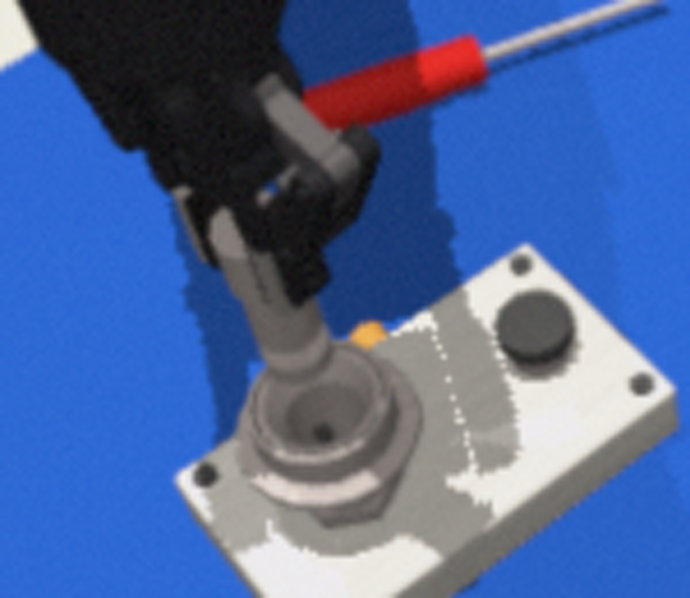

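The picture shows the plug held over the coupler, with its nose end at crop (297,362), its head top at (228,228), and the mouth centre at about (320,400). I'll check tilt and offset numerically.

```bash
cat >> h.py <<'E'
def pr(p,n="scene"):
    c=r.get_calibration(n);T=np.linalg.inv(c['world_from_camera']);f=200/np.tan(np.radians(c['fovy']/2))
    q=(T@np.r_[p,1])[:3];s=q[:2]/q[2];s=s*(1+c['k1']*(s@s));return f*s+[c['cx'],c['cy']]
E
python3 -c "
from h import *
go((.5506,-.1762,.1))
k=lambda p:((pr(p)-[140,190])*4.6+1.8).round(0)
for z in(.088,.112,.187): print(z,k((.5506,-.1762,z)))
print(k((.5606,-.1762,.112)),k((.5506,-.1662,.112)))
for z in(.11,.115,.12,.13,.14):print(z,onz('scene',204.6,268.7,z).round(4))
"
```

```text
t 9.95 eef [ 0.5503 -0.1763  0.1287] yaw 11.59 tool cm [-0.    0.03  2.87] F [ 1.  -0.3 -2.1] open 0.02603860349350436 grip 59.16654109954834
0.088 [320. 399.]
0.112 [306. 361.]
0.187 [256. 225.]
[321. 378.] [330. 345.]
0.11 [ 0.5485 -0.1783  0.11  ]
0.115 [ 0.5523 -0.1794  0.115 ]
0.12 [ 0.556  -0.1804  0.12  ]
0.13 [ 0.5634 -0.1825  0.13  ]
0.14 [ 0.5708 -0.1846  0.14  ]
```

The nose is about 2–3 mm off the axis (toward −x and −y) with no visible tilt. I'll correct it and descend into the funnel.

Emit:
jog_arm(increments=[{"tx": 0.2,"ty": 0.2,"tz": 0.5,"rx": 0,"ry": 0,"rz": 0},{"tx": 0,"ty": 0,"tz": 1,"rx": 0,"ry": 0,"rz": 0},{"tx": 0,"ty": 0,"tz": 1,"rx": 0,"ry": 0,"rz": 0},{"tx": 0,"ty": 0,"tz": 0.5,"rx": 0,"ry": 0,"rz": 0},{"tx": 0,"ty": 0,"tz": 0,"rx": 0,"ry": 0,"rz": 0}])

```text
time_s: 10.45
eef_pos: [0.5516, -0.1741, 0.0979]
orientation: [[-0.201, 0.98, -0.002], [0.98, 0.201, 0.001], [0.001, -0.002, -1.0]]
ft_force: [0.6, -0.6, -2.6]
opening: 0.026
grasp_force: 59.2
```

Emit:
jog_arm(increments=[{"tx": 0,"ty": 0,"tz": 0.5,"rx": 0,"ry": 0,"rz": 0},{"tx": 0,"ty": 0,"tz": 0.5,"rx": 0,"ry": 0,"rz": 0},{"tx": 0,"ty": 0,"tz": 0,"rx": 0,"ry": 0,"rz": 0}])

```text
time_s: 10.75
eef_pos: [0.5518, -0.1743, 0.0885]
orientation: [[-0.201, 0.98, -0.001], [0.98, 0.201, 0.0], [0.001, -0.001, -1.0]]
ft_force: [0.5, 0.5, -1.2]
opening: 0.0262
grasp_force: 59.2
```

Emit:
jog_arm(increments=[{"tx": 0,"ty": 0,"tz": 0.5,"rx": 0,"ry": 0,"rz": 0},{"tx": 0,"ty": 0,"tz": 0.5,"rx": 0,"ry": 0,"rz": 0},{"tx": 0,"ty": 0,"tz": 0,"rx": 0,"ry": 0,"rz": 0}])

```text
time_s: 11.05
eef_pos: [0.5517, -0.1743, 0.0783]
orientation: [[-0.201, 0.98, -0.001], [0.98, 0.201, 0.0], [0.001, -0.001, -1.0]]
ft_force: [0.3, 0.3, -2.1]
opening: 0.0262
grasp_force: 59.2
```

Emit:
jog_arm(increments=[{"tx": 0,"ty": 0,"tz": 0.2,"rx": 0,"ry": 0,"rz": 0},{"tx": 0,"ty": 0,"tz": 0.2,"rx": 0,"ry": 0,"rz": 0}])

```text
time_s: 11.25
eef_pos: [0.5522, -0.1744, 0.0752]
orientation: [[-0.201, 0.98, 0.0], [0.98, 0.201, -0.0], [-0.0, 0.0, -1.0]]
ft_force: [0.1, 0.2, -2.6]
opening: 0.0266
grasp_force: 59.2
```

Emit:
jog_arm(increments=[{"tx": 0,"ty": 0,"tz": 0.2,"rx": 0,"ry": 0,"rz": 0},{"tx": 0,"ty": 0,"tz": 0,"rx": 0,"ry": 0,"rz": 0}])

```text
time_s: 11.45
eef_pos: [0.552, -0.1745, 0.0729]
orientation: [[-0.201, 0.98, -0.0], [0.98, 0.201, -0.0], [-0.0, -0.0, -1.0]]
ft_force: [-0.3, -2.0, -3.1]
opening: 0.0257
grasp_force: 59.1
```

Emit:
jog_arm(increments=[{"tx": 0,"ty": 0,"tz": 0.15,"rx": 0,"ry": 0,"rz": 0},{"tx": 0,"ty": 0,"tz": 0,"rx": 0,"ry": 0,"rz": 0}])

```text
time_s: 11.65
eef_pos: [0.5523, -0.1747, 0.0724]
orientation: [[-0.201, 0.98, 0.001], [0.98, 0.201, -0.001], [-0.001, 0.001, -1.0]]
ft_force: [-2.8, -0.6, 4.9]
opening: 0.0263
grasp_force: 60.2
```

Contact at TCP z 0.0725 matches the predicted lock height. Releasing now.

Emit:
jog_arm(increments=[{"tx": 0,"ty": 0,"tz": 0,"rx": 0,"ry": 0,"rz": 0},{"tx": 0,"ty": 0,"tz": 0,"rx": 0,"ry": 0,"rz": 0},{"tx": 0,"ty": 0,"tz": 0,"rx": 0,"ry": 0,"rz": 0},{"tx": 0,"ty": 0,"tz": 0,"rx": 0,"ry": 0,"rz": 0},{"tx": 0,"ty": 0,"tz": 0,"rx": 0,"ry": 0,"rz": 0},{"tx": 0,"ty": 0,"tz": 0,"rx": 0,"ry": 0,"rz": 0}], gripper=6.4)

```text
time_s: 12.25
eef_pos: [0.5521, -0.1743, 0.0716]
orientation: [[-0.201, 0.98, -0.0], [0.98, 0.201, 0.0], [0.0, -0.0, -1.0]]
ft_force: [0.6, -0.1, -0.2]
opening: 0.0639
grasp_force: 0.0
```

```bash
python3 -c "
from h import *
go((.5516,-.176,.035))
k=lambda p:((pr(p)-[140,190])*4.6+1.8).round(0)
for z in(.088,.1305,.117): print(z,k((.5506,-.1762,z)))
a=cv2.resize(r.capture('scene')[190:320,140:290],None,fx=4.6,fy=4.6,interpolation=2)
cv2.imwrite('pics/s7.png',cv2.cvtColor(a,4))"
```

```text
t 12.25 eef [ 0.5521 -0.1743  0.0716] yaw 11.6 tool cm [-0.16 -0.08  3.66] F [ 0.6 -0.1 -0.2] open 0.06389102194580903 grip 0.0
0.088 [320. 399.]
0.1305 [295. 330.]
0.117 [303. 352.]
```

View pics/s7.png

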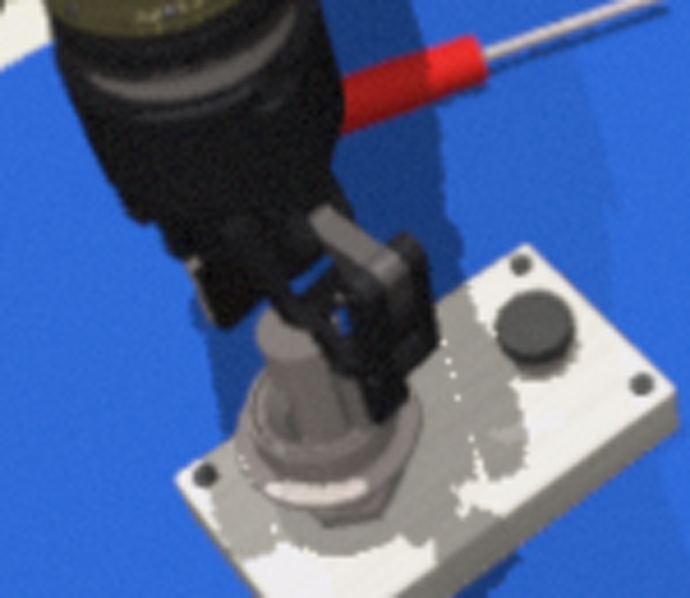

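The plug stands upright in the mouth (head top about (290,330), as predicted). The tips at (218,327) and (368,415) are at z≈0.115, clear of the collar. I'll descend around the collar.

Emit:
jog_arm(increments=[{"tx": 0,"ty": 0,"tz": 0.5,"rx": 0,"ry": 0,"rz": 0},{"tx": 0,"ty": 0,"tz": 0.5,"rx": 0,"ry": 0,"rz": 0},{"tx": 0,"ty": 0,"tz": 0.5,"rx": 0,"ry": 0,"rz": 0},{"tx": 0,"ty": 0,"tz": 0.5,"rx": 0,"ry": 0,"rz": 0},{"tx": 0,"ty": 0,"tz": 0,"rx": 0,"ry": 0,"rz": 0}])

```text
time_s: 12.8
eef_pos: [0.5517, -0.1742, 0.0507]
orientation: [[-0.201, 0.98, -0.001], [0.98, 0.201, 0.001], [0.001, -0.001, -1.0]]
ft_force: [-0.8, 0.6, -0.0]
opening: 0.0642
grasp_force: 0.0
```

Emit:
jog_arm(increments=[{"tx": 0,"ty": 0,"tz": 0.4,"rx": 0,"ry": 0,"rz": 0},{"tx": 0,"ty": 0,"tz": 0.4,"rx": 0,"ry": 0,"rz": 0},{"tx": 0,"ty": 0,"tz": 0,"rx": 0,"ry": 0,"rz": 0}])

```text
time_s: 13.1
eef_pos: [0.5518, -0.1743, 0.0431]
orientation: [[-0.201, 0.98, -0.001], [0.98, 0.201, 0.0], [0.0, -0.001, -1.0]]
ft_force: [-0.1, -0.6, 0.2]
opening: 0.0637
grasp_force: 0.0
```

Emit:
jog_arm(increments=[{"tx": 0,"ty": 0,"tz": 0.3,"rx": 0,"ry": 0,"rz": 0},{"tx": 0,"ty": 0,"tz": 0.3,"rx": 0,"ry": 0,"rz": 0},{"tx": 0,"ty": 0,"tz": 0,"rx": 0,"ry": 0,"rz": 0}])

```text
time_s: 13.4
eef_pos: [0.5519, -0.1743, 0.0372]
orientation: [[-0.201, 0.98, -0.001], [0.98, 0.201, 0.0], [0.0, -0.0, -1.0]]
ft_force: [0.2, -0.6, 0.5]
opening: 0.0643
grasp_force: 0.0
```

Emit:
jog_arm(increments=[{"tx": 0,"ty": 0,"tz": 0,"rx": 0,"ry": 0,"rz": 0},{"tx": 0,"ty": 0,"tz": 0,"rx": 0,"ry": 0,"rz": 0},{"tx": 0,"ty": 0,"tz": 0,"rx": 0,"ry": 0,"rz": 0},{"tx": 0,"ty": 0,"tz": 0,"rx": 0,"ry": 0,"rz": 0}], gripper=4.4)

```text
time_s: 13.8
eef_pos: [0.5508, -0.1745, 0.0376]
orientation: [[-0.201, 0.98, -0.003], [0.98, 0.201, 0.0], [0.001, -0.003, -1.0]]
ft_force: [-11.8, -1.6, 5.8]
opening: 0.0506
grasp_force: 61.3
```

The collar is gripped (the reading runs about 2 mm low, as it did with the plug). I'll ease the side load and draw down in steps.

Emit:
jog_arm(increments=[{"tx": 0,"ty": -0.1,"tz": 0.2,"rx": 0,"ry": 0,"rz": 0},{"tx": 0,"ty": 0,"tz": 0.2,"rx": 0,"ry": 0,"rz": 0},{"tx": 0,"ty": 0,"tz": 0,"rx": 0,"ry": 0,"rz": 0}])

```text
time_s: 14.1
eef_pos: [0.5508, -0.1747, 0.0342]
orientation: [[-0.201, 0.98, -0.0], [0.98, 0.201, 0.0], [0.0, -0.0, -1.0]]
ft_force: [-6.8, 1.4, 8.1]
opening: 0.0506
grasp_force: 61.6
```

Emit:
jog_arm(increments=[{"tx": 0,"ty": 0,"tz": 0.2,"rx": 0,"ry": 0,"rz": 0},{"tx": 0,"ty": 0,"tz": 0.2,"rx": 0,"ry": 0,"rz": 0},{"tx": 0,"ty": 0,"tz": 0,"rx": 0,"ry": 0,"rz": 0}])

```text
time_s: 14.4
eef_pos: [0.5508, -0.1747, 0.0303]
orientation: [[-0.201, 0.98, -0.0], [0.98, 0.201, 0.0], [0.0, -0.0, -1.0]]
ft_force: [-8.2, 0.7, 9.0]
opening: 0.0503
grasp_force: 61.8
```

Emit:
jog_arm(increments=[{"tx": 0,"ty": 0,"tz": 0.15,"rx": 0,"ry": 0,"rz": 0},{"tx": 0,"ty": 0,"tz": 0.15,"rx": 0,"ry": 0,"rz": 0},{"tx": 0,"ty": 0,"tz": 0.1,"rx": 0,"ry": 0,"rz": 0},{"tx": 0,"ty": 0,"tz": 0,"rx": 0,"ry": 0,"rz": 0},{"tx": 0,"ty": 0,"tz": 0,"rx": 0,"ry": 0,"rz": 0}])

```text
time_s: 14.9
eef_pos: [0.5509, -0.1747, 0.027]
orientation: [[-0.201, 0.98, -0.0], [0.98, 0.201, -0.0], [-0.0, -0.0, -1.0]]
ft_force: [-10.5, 2.9, 16.0]
opening: 0.0511
grasp_force: 62.3
```

Emit:
jog_arm(increments=[{"tx": 0,"ty": 0,"tz": 0.1,"rx": 0,"ry": 0,"rz": 0},{"tx": 0,"ty": 0,"tz": 0,"rx": 0,"ry": 0,"rz": 0},{"tx": 0,"ty": 0,"tz": 0,"rx": 0,"ry": 0,"rz": 0},{"tx": 0,"ty": 0,"tz": 0,"rx": 0,"ry": 0,"rz": 0}])

```text
time_s: 15.3
eef_pos: [0.5509, -0.1747, 0.0269]
orientation: [[-0.201, 0.98, 0.0], [0.98, 0.201, -0.0], [-0.0, 0.0, -1.0]]
ft_force: [-16.2, 4.5, 25.1]
opening: 0.0505
grasp_force: 63.3
```

The force jump shows the end stop is reached. I'll check numerically whether the plug dropped, reading brightness along its axis in the image compared with before.

```bash
python3 -c "
from h import *
a=r.capture('scene').astype(int)
b=cv2.cvtColor(cv2.imread('pics/s7.png'),4).astype(int)
for z in np.arange(.08,.150,.004):
    u,v=pr((.5506,-.1762,z)); i,j=int(round(u)),int(round(v))
    print(z.round(3),a[j,i],b[int((v-190)*4.6+2),int((u-140)*4.6+2)])
"
```

```text
0.08 [87 80 79] [100  94  92]
0.084 [67 64 63] [100  97  94]
0.088 [31 29 31] [98 92 88]
0.092 [27 26 26] [98 95 92]
0.096 [25 24 28] [100  94  92]
0.1 [27 27 29] [103  97  94]
0.104 [27 26 24] [101  95  92]
0.108 [56 53 52] [102  96  94]
0.112 [24 24 27] [108 101  99]
0.116 [27 25 24] [129 122 119]
0.12 [26 26 28] [132 124 120]
0.124 [26 23 25] [132 124 121]
0.128 [20 20 22] [132 126 121]
0.132 [26 24 24] [73 70 68]
0.136 [20 21 22] [30 29 30]
0.14 [21 19 19] [28 26 28]
0.144 [21 21 23] [31 29 34]
0.148 [21 24 21] [28 28 30]
```

The gripper hides the plug. I'll release, rise and check.

Emit:
jog_arm(increments=[{"tx": 0,"ty": 0,"tz": 0,"rx": 0,"ry": 0,"rz": 0},{"tx": 0,"ty": 0,"tz": 0,"rx": 0,"ry": 0,"rz": 0},{"tx": 0,"ty": 0,"tz": 0,"rx": 0,"ry": 0,"rz": 0},{"tx": 0,"ty": 0,"tz": 0,"rx": 0,"ry": 0,"rz": 0},{"tx": 0,"ty": 0,"tz": -0.5,"rx": 0,"ry": 0,"rz": 0},{"tx": 0,"ty": 0,"tz": -1,"rx": 0,"ry": 0,"rz": 0},{"tx": 0,"ty": 0,"tz": -1.5,"rx": 0,"ry": 0,"rz": 0},{"tx": 0,"ty": 0,"tz": -2,"rx": 0,"ry": 0,"rz": 0},{"tx": 0,"ty": 0,"tz": -3,"rx": 0,"ry": 0,"rz": 0},{"tx": 0,"ty": 0,"tz": -3,"rx": 0,"ry": 0,"rz": 0},{"tx": 0,"ty": 0,"tz": -3,"rx": 0,"ry": 0,"rz": 0},{"tx": 0,"ty": 0,"tz": 0,"rx": 0,"ry": 0,"rz": 0}], gripper=6.6)

```text
time_s: 16.55
eef_pos: [0.5525, -0.1751, 0.17]
orientation: [[-0.201, 0.98, 0.007], [0.98, 0.201, -0.003], [-0.004, 0.006, -1.0]]
ft_force: [-0.6, -0.2, 0.2]
opening: 0.0657
grasp_force: 0.0
```

```bash
python3 -c "
from h import *
go((.5516,-.176,.1))
a=r.capture('scene').astype(int)
for z in np.arange(.088,.140,.003):
    u,v=pr((.5506,-.1762,z)); i,j=int(round(u)),int(round(v))
    print(z.round(3),a[j,i-1:i+2].mean(0).round(),end=' ')
print()
g=a[250:300,185:235].sum(2)//30
for row in g[::2]: print(' '.join('%2d'%x for x in row[::2]))
"
```

```text
t 16.55 eef [ 0.5525 -0.1751  0.17  ] yaw 11.59 tool cm [-0.04 -0.15  7.  ] F [-0.6 -0.2  0.2] open 0.06567084945729983 grip 0.0
0.088 [99. 94. 91.] 0.091 [100.  94.  91.] 0.094 [109. 103. 100.] 0.097 [124. 118. 115.] 0.1 [131. 125. 120.] 0.103 [133. 126. 122.] 0.106 [133. 125. 122.] 0.109 [132. 125. 121.] 0.112 [131. 124. 120.] 0.115 [132. 124. 121.] 0.118 [132. 125. 121.] 0.121 [133. 125. 121.] 0.124 [132. 125. 121.] 0.127 [132. 125. 121.] 0.13 [109. 111. 124.] 0.133 [ 51.  76. 134.] 0.136 [ 32.  68. 137.] 0.139 [ 29.  66. 135.] 
 7  7  7  7  7  7  7  7  7  7  7  7  7  6  6  6  6  6  7  7  7  6  6  6  6
 7  7  7  7  7  7  7  7  7  8  7  7  7  7  7  6  6  6  6  6  6  6  6  6  7
 8  8  7  7  7  7  7  7  7  7  7  7  7  7  7  6  6  6  6  6  6  7  7  8 11
 7  7  7  7  7  7  7  7  7  7  7  7  7  7  7  6  6  6  7  8 10 11 11 11 16
 7  7  7  7  7  7  7  7  7  7  7  7  7  7  7  7  7 10 11 11 11 11 12 21 22
 8  7  7  7  7  7  7  8  7  8 10 10 10 11 11 11 12 14 14 12 11 14 15 16 15
 8  7  7  7  7  7  7  8 10 12 12 12 12 12 12 12 16 16 16 13 14 14 15 15 14
10  8  7  7  7  9 10 12 12 12 12 12 1
[... 612 characters left out ...]
7 10 10 10  7 11 12 11 14
12 10  8 11 14 10 13  9  9  7  9  9  9  9  9  8  9 11 11  8  7 12 12 11 14
12 10  8 12 14 12 13 12  9  8  8  9  9  9  9 10 11 11  9  8  9 12 12 13 14
12 12 15 14 17 11 17 18 18 16 11 10 12 14 15 16 13  9  8  8 11 12 11 13 15
14 16 16 15 19 13 11 17 19 17 18 16 16 16 17 15  9  8  8 10 12 12 11 14 14
14 16 17 15 18 15 12 10 12 14 15 14 14 12 10  9  9  8 10 12 12 10 13 14 14
 6 13 17 16 13 21 21 14  9  9 10 10  9  9  9  9 11 15 16 14 11  9 14 14 14
 8 13 16 16 16 20 21 21 19 13 11 10 10 11 11 17 19 20 20 15  8 12 14 14 14
21 16 16 16 16 15 17 21 21 21 21 20 20 20 20 20 20 18 12 10  9 14 14 14 14
22 16 16 16 16 16 15 14 17 21 21 21 21 20 18 16 13  9 10  9 12 14 14 14 14
```

The head top's front edge moved from z-equivalent 0.114 to 0.0965. The head top is now at about 0.113, so the plug is home (centre about 12.5 mm below the mouth). I'll check the sleeve against the initial picture and retreat a bit more.

```bash
python3 -c "
from h import *
a=r.capture('scene').astype(int).sum(2)//30; b=cv2.imread('pics/scene0.png').astype(int).sum(2)//30
for u in (195,205,212,220): print(u,'now',a[276:312,u],'\n   was',b[276:312,u])
"
```

```text
195 now [10 10 11 10 11 10 10 12 12 11 11 11 12 13 15 19 21 21 21 16 15 16 16 16
 16 16 16 16 16 16 18 22 23 23 23 23] 
   was [13 14 15 14 14 13 14 18 19 16 15 15 18 20 20 20 20 20 20 17 19 22 22 22
 22 23 22 23 22 22 22 22 22 22 22 22]
205 now [ 9  9  9  9  9  9  9  9  8  8 11 17 17 18 15 10 10  9 11 19 21 22 21 17
 12 14 15 15 14 14 14 14 15 19 23 23] 
   was [ 9  8  8  8  8  8  7  7  7  9 13 18 17 17 14 10  9  9 11 18 20 20 20 16
 13 19 16 14 13 13 13 14 14 18 22 22]
212 now [ 9  9  9  9  9  9  9  9  9 11 16 17 17 15 10  9  9  9 11 17 19 20 19 15
 10 11 10  9 10 13 14 15 14 14 16 22] 
   was [ 9  9  9  9  9  9  9  8  7 10 16 17 17 15 10  9  8  9 11 17 20 20 20 14
 10 10  9  8  9 13 13 14 13 14 15 21]
220 now [ 9 10 10 10 11 11 11 10 10  9  8  8  8  8  9 11 16 19 20 19 15 10  9 10
 12 11  9 13 14 14 14 14 15 19 22 23] 
   was [14 15 16 17 18 17 16 16 15 11  9  8  8  8  9 13 17 20 20 19 15 10  8 10
 12 10  9 13 14 13 13 13 14 18 21 22]
```

The collar and flange edges match the initial rows exactly, so the sleeve is back up and the gripper is clear. Handing in.

```bash
python3 -c "
from cell import r
print(r.finish_job())"
```

```text
the job is handed in; nothing more can be done
None
```

The job is handed in: by the images, the round-headed plug is home in the coupler and the sleeve is back up. The bar-headed plug was not touched. The verdict was not returned.

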